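Hold a grip bracket against the sprung stop of a test fixture

ROBOT

A 6-joint arm with a two-finger parallel gripper is mounted at the origin on the work surface. World frame = base frame: x ahead of the robot, y to its left, z up, the work surface at z = 0. Lengths are in mm, angles in rad, forces in N, time in s.
With the tool pointing down it reaches from about 400 to 825 mm from the base axis. Payload 7 kg.
Tool frame: the origin (TCP) lies at the very end of the fingers, on their centre line; the grasp point (between the pads) lies 19 mm behind it; z points along the fingers, y is the direction in which the jaws open and shut (so a half turn about z gives the same grasp; the last joint's range is limited). The gripper opens to 88 mm and grips with 3 to 60 N. Pads are 19 mm wide; open, the fingers measure 130 mm over their backs; the gripper's body (78 mm by 193 mm) begins 47 mm behind the grasp point.
Start: joints at [1.608, 0.359, 0.012, 0, -1.224, -0.288], TCP at [167.531, 653.857, 226.561] pointing down, gripper open.
Joint ranges: [-3.07, 3.07], [-1.43, 2.12], [-1.02, 1.25], [-3.03, 1.67], [-3.05, -0], [-3.03, 3.03]. Speed limits (rad/s): [2.39, 2.39, 3.01, 3.14, 3.14, 3.14].

INTERFACE

Orientations are given as a unit quaternion [x, y, z, w].
In Python, from plant import bot gives the robot as it stands. Calls block until the motion is done:
- bot.move_ptp(position, orientation): joint-space move of the TCP to a pose.
- bot.line_to(position, velocity=150, ori=None): straight line of the TCP; ori=None keeps the orientation; velocity is the mean speed in mm/s.
- bot.move_joints(angles): joint-space move.
- bot.move_gripper(opening, force=None): finger opening in mm; force is the grip in N (None keeps the last); returns when the fingers have stopped.
- bot.pause(seconds).
- bot.solve_ik(position, orientation): joint angles nearest the present ones, or None.
- bot.read_state(): the state.
- bot.camera(name): name is "scene" or "top" or "wrist"; returns the picture (480x640x3 uint8, red, green, blue); there is no depth.
- bot.get_calibration(name): a dict with "fx", "fy", "cx", "cy" (pixels), "view" (4x4, takes a point from world to camera coordinates); the wrist camera has in their place "T_tool_cam" (4x4, takes a point from camera to tool coordinates, whose origin is the TCP and whose axes are the flange's). Camera axes: x right, y up, looking along -z (the intrinsics and any distortion apply to the point x, -y, -z); pixel columns grow to the right and rows downward; lengths in mm; the calibration is good to about 2 mm. A picture is of the moment at which its call begins: read the wrist's pose just before it. get_calibration takes no time and is no camera call.
A pose or a line that the arm cannot do raises bot.Unreachable and nothing moves.
- bot.close_job(): hands the job in, once; it reports no verdict.
The state is a dict: "t": time; "joint_pos": joint angles; "qvel": joint speeds; "tau": joint torques, N m; "tcp_pos": TCP position; "eef_rot": TCP orientation; "contact_force": force on the tool from outside, world axes, zero at the start; "moment": the same for the moment, N m; "width": finger opening in mm.
Only numpy, scipy, OpenCV 4.12 (cv2) and the standard library are available. Lean on these libraries where they do the work, as an engineer would, in place of code of your own. Each camera call takes 0.05 s, during which the arm holds its last target. There are 200 camera calls.

TASK

First clear the stemmed anvil off the grey fixture plate and stand it in the open tray. Then set the aluminium bracket flat on the plate, its long toe with the two slots towards the sprung stop, and press it square and centred against the stop with a steady push of about 12 N (8 to 16 N; never more than 20 N), kept for at least two seconds, for someone who will screw it down. Finish while still holding it pressed like that: do not let go, and leave everything else on the bench where it is.

Things in the scene. Friction and masses are not known exactly. Their poses are not given: they have to be found in the camera images.
- fixture: fixed grey base plate on four feet, 200 (x) x 160 (y) mm, its flat top 30 mm above the bench. Origin at bench level under its centre; +x points towards the sprung stop, which stands on the +x half. A fixed housing (10 x 120 mm, 26 high) closes the +x end. The top is free from x = -100 mm to the stop's face at +30 mm
- stop (a joint): travel of the sprung stop along the fixture's +x, 0 = relaxed, up to 25 mm (m). A plain spring of 1000 N/m without preload: pushed back 8 mm is 8 N, 12 mm is 12 N, 16 mm is 16 N
- stop_face (a point): centre of the steel stop's flat face, which looks towards the fixture's -x. The face is 60 mm wide and 26 high, its lower edge 1.5 mm above the plate; this point is 14.5 mm above the plate, moves with the stop, and lies at x = +30 mm, y = 0 in the fixture frame when relaxed. Axes as the fixture's
- bracket: loose aluminium bracket, about 0.3 kg: a foot plate 75 (x) x 60 (y) x 12 mm with one upright rib across it, 12 mm thick (x), 60 wide (y), its top 57 mm above the underside. Origin on the underside below the middle of the rib; the foot runs from x = -25 mm (short tail) to x = +50 mm (long toe, with two dark slots). Starts upright on the bench
- toe_face (a point): centre of the bracket's toe end face (at bracket x = +50 mm, 6 mm above the underside), the face that goes against the stop. Axes as the bracket's
- anvil: loose steel anvil, about 0.35 kg: disc 60 mm round and 18 high with an upright stem 24 mm round, its top 63 mm above the underside. Origin at the centre of the underside. Starts upright on the fixture plate. Grip the stem from above
- tray: fixed open grey plastic tray, 150 x 150 mm outside, 30 high, walls and floor 4 mm. Origin at bench level under its centre
- weight: bystander, leave alone: brass calibration weight, 52 mm round, 62 high, with a small knob
- platen: bystander, leave alone: spare steel platen, stepped disc 80 mm round, 30 high
- jar: bystander, leave alone: closed jar 50 mm round, 60 high
- screwdriver: bystander, leave alone: screwdriver lying down
- wrench: bystander, leave alone: wrench lying down
- collar: bystander, leave alone: dark steel ring 64 mm round, 25 high

How it is judged:
By the outcome, as a careful person would: the job done as asked, in the order asked, and still so for the second after the job is handed in, while the arm keeps its last pose, push and grip.
It also fails if it takes over 72 s, if anything falls off the work surface, if the arm or the gripper's body presses on something with over 40 N, if the wrist force passes 120 N, or if a joint passes its speed limit or range.

## Working session

There is one attempt and no reset: what is moved stays moved. The work goes in short steps, each a Python script; the robot and the scene stay as the last script left them, time stands still between calls to the robot, and variables do not carry over. Pictures are saved under pics/ and viewed, about 8 in all and at most 12, crops included, and the job is handed in when it is done.

```bash
ls; mkdir -p pics
python3 - <<'E'
from plant import bot
import cv2,numpy as np
np.set_printoptions(precision=4,suppress=True)
for n in("top","scene"):
    cv2.imwrite(f"pics/{n}0.png",bot.camera(n)[...,::-1])
for n in("top","scene","wrist"): print(n,bot.get_calibration(n))
s=bot.read_state();print(s)
E
```

```text
pics
top {'fx': 531.6011118611123, 'fy': 531.6011118611123, 'cx': 331.3991412522969, 'cy': 236.25207124479672, 'view': array([[   -0.0434,    -0.9991,     0.0011,    11.2514],
       [    0.9779,    -0.0422,     0.2049,  -582.5015],
       [   -0.2046,     0.0099,     0.9788, -1166.6032],
       [    0.    ,     0.    ,     0.    ,     1.    ]])}
scene {'fx': 576.3899845378941, 'fy': 576.3899845378941, 'cx': 329.88929244228535, 'cy': 232.47681182034026, 'view': array([[    0.8964,     0.443 ,     0.0104,  -522.4014],
       [   -0.2815,     0.551 ,     0.7856,   128.8064],
       [    0.3423,    -0.7072,     0.6187, -1684.486 ],
       [    0.    ,     0.    ,     0.    ,     1.    ]])}
wrist {'fx': 336.818522319342, 'fy': 336.818522319342, 'cx': 319.2223165844211, 'cy': 235.89269784598713, 'T_tool_cam': array([[  -0.0002,    0.9628,    0.2702,   74.4997],
       [   1.    ,    0.0002,    0.0003,    1.2874],
       [   0.0002,    0.2702,   -0.9628, -157.4013],
       [   0.    ,    0.    ,    0.    ,    1.    ]])}
{'t': 0.1, 'joint_pos': array([ 1.6081,  0.3593,  0.0112, -0.0003, -1.2241, -0.2881]), 'qvel': array([ 0.0008, -0.0001,  0.001 ,  0.0022, -0.0003, -0.0009]), 'tau': array([ -0.0018, -58.4168,  29.3751,   7.0154,   0.0102,  -0.0001]), 'tcp_pos': array([167.4097, 653.4712, 225.7039]), 'eef_rot': array([ 0.9921, -0.1251, -0.    ,  0.0007]), 'contact_force': array([ 0.0777,  0.2085, -0.2966]), 'moment': array([-0.0363,  0.0507, -0.0296]), 'width': 87.10553958536316}
```

View pics/top0.png

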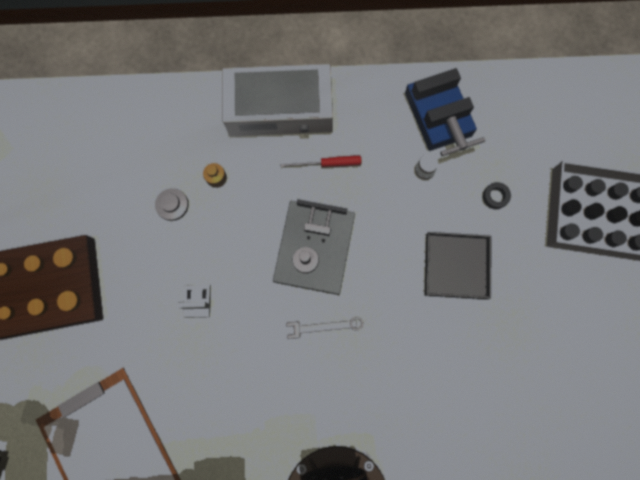

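View pics/scene0.png

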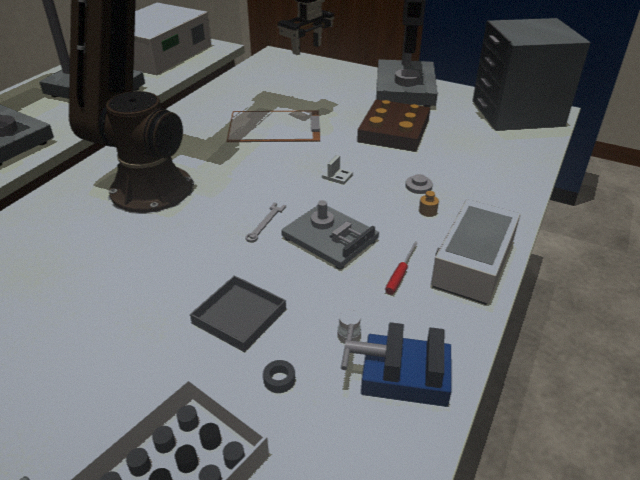

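The top view shows the fixture with corners at about (290,201), (354,211), (340,294) and (274,282). The anvil is on it at (305,258) and the stop is near (317,228). The bracket is at (198,300) with its slots at (189,294) and (204,293), and the tray is at (458,265). The scene view agrees with this layout. Next I'll take rough positions and then close wrist views.

```bash
cat > h.py <<'E'
from plant import bot
import cv2,numpy as np
from scipy.spatial.transform import Rotation as R
np.set_printoptions(precision=3,suppress=True)
def q(psi): return np.array([np.cos(psi/2),np.sin(psi/2),0,0])   # tool down, tool x at yaw psi
def pose(name,s=None):
    """camera->world 4x4"""
    c=bot.get_calibration(name)
    if name!="wrist": return c,np.linalg.inv(c["view"])
    T=np.eye(4);T[:3,:3]=R.from_quat(s["eef_rot"]).as_matrix();T[:3,3]=s["tcp_pos"]
    return c,T@c["T_tool_cam"]
def ray(name,px,z,s=None):
    c,T=pose(name,s);px=np.atleast_2d(np.float64(px))
    d=np.c_[(px[:,0]-c["cx"])/c["fx"],-(px[:,1]-c["cy"])/c["fy"],-np.ones(len(px))]@T[:3,:3].T
    return T[:3,3]+d*((z-T[2,3])/d[:,2])[:,None]
def snap(tag,name="wrist"):
    s=bot.read_state();im=bot.camera(name)
    cv2.imwrite(f"pics/{tag}.png",im[...,::-1]);np.save(f"pics/{tag}.npy",dict(s=s,im=im),allow_pickle=True)
    return s,im
def load(tag):
    d=np.load(f"pics/{tag}.npy",allow_pickle=True).item();return d["s"],d["im"]
E
python3 - <<'E'
from h import *
print("fix",ray("top",[(290,201),(354,211),(340,294),(274,282)],30))
print("anvil",ray("top",[(305,257)],93));print("bracket",ray("top",[(198,300),(189,294),(204,293)],12))
print("tray",ray("top",[(425,233),(490,234),(490,298),(425,296)],30))
f=ray("top",[(290,201),(354,211),(340,294),(274,282)],30).mean(0);b=ray("top",[(198,300)],12)[0]
for p,tag in((f,"wf"),(b,"wb")):
    for psi in (-1.75,-1.57,1.4,0):
        j=bot.solve_ik([p[0],p[1],200],q(psi));print(tag,psi,j)
E
```

```text
fix [[679.397  81.218  30.   ]
 [648.052 -70.912  30.   ]
 [451.546 -28.229  30.   ]
 [486.013 123.717  30.   ]]
anvil [[530.985  47.149  93.   ]]
bracket [[453.672 304.208  12.   ]
 [468.637 325.415  12.   ]
 [469.462 290.27   12.   ]]
tray [[ 587.074 -236.209   30.   ]
 [ 578.011 -389.893   30.   ]
 [ 427.324 -374.095   30.   ]
 [ 438.427 -224.373   30.   ]]
wf -1.75 [ 0.392  0.201 -0.269  0.    -1.1   -0.571]
wf -1.57 [ 0.392  0.201 -0.269  0.    -1.1   -0.391]
wf 1.4 [ 0.392  0.201 -0.269  0.    -1.1    2.579]
wf 0 [ 0.392  0.201 -0.269  0.    -1.1    1.179]
wb -1.75 [ 0.949  0.167 -0.312  0.    -1.091 -1.129]
wb -1.57 [ 0.949  0.167 -0.312  0.    -1.091 -0.949]
wb 1.4 [ 0.949  0.167 -0.312  0.    -1.091  2.021]
wb 0 [ 0.949  0.167 -0.312  0.    -1.091  0.621]
```

Run:
```python
from h import *
bot.move_ptp([453,304,190],q(-1.75)); s1,i1=snap("wb")
bot.move_ptp([566,26,200],q(-1.787)); s2,i2=snap("wf")
print(s2["t"],s1["tcp_pos"],s2["tcp_pos"])
cv2.imwrite("pics/both.png",np.hstack([i1[40:440,120:520],i2[:,80:]][0:1])[...,::-1])
```

```text
2.9583 [452.941 304.826 190.121] [565.965  26.867 199.929]
```

View pics/wb.png

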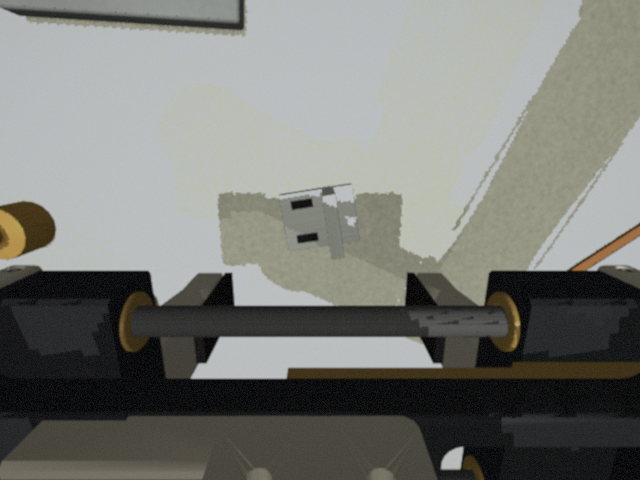

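View pics/wf.png

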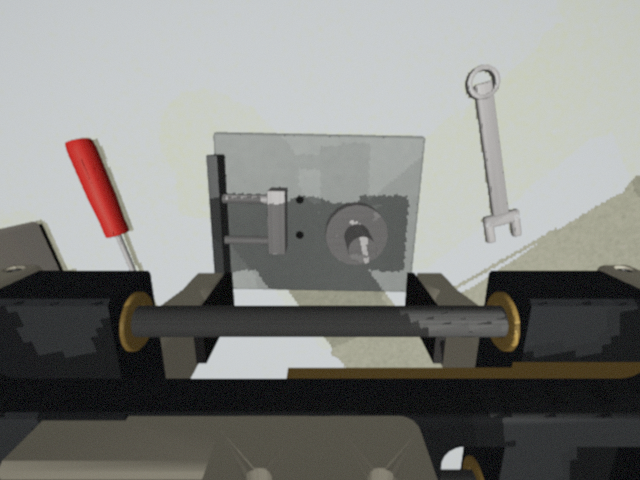

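The bracket is at about (320,217) in the wrist view, with its slots at (302,204) and (307,238), so the toe points left, roughly world +x. In the second view the fixture corners are near (215,133), (425,137) and (407,292), the stop bar is at (277,220) and the anvil stem is near (358,240). I'll zoom in on both.

Run:
```python
from h import *
s,a=load("wb");s,b=load("wf")
A=cv2.resize(a[170:270,260:380],None,fx=5,fy=5,interpolation=cv2.INTER_NEAREST)[:500,:600]
cv2.imwrite("pics/zb.png",A[...,::-1])
B=cv2.resize(b[120:310,195:445],None,fx=3,fy=3,interpolation=cv2.INTER_NEAREST)
cv2.imwrite("pics/zf.png",B[...,::-1])
```

```text
(no output)
```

View pics/zb.png

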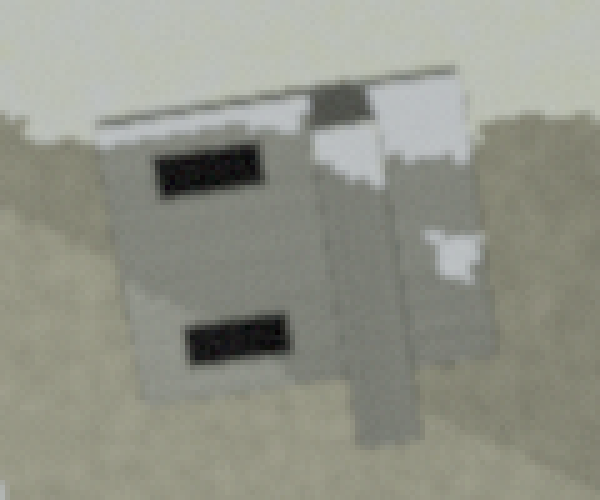

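View pics/zf.png

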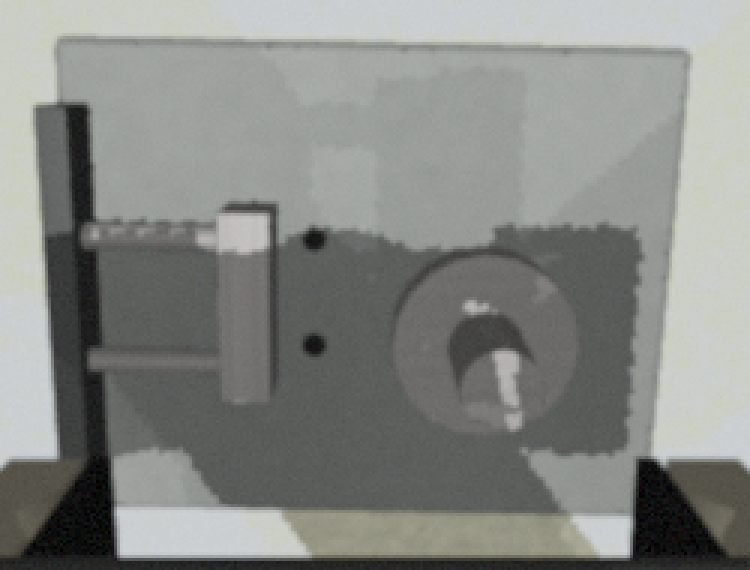

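In the bracket zoom, the slot centres are at (209,172) and (238,339), the rib-top corners run from (313,133) to (420,441), and the toe edge goes from (98,130) to (145,403). In the fixture zoom, the stop top spans (217,210) to (270,403), the anvil disc centre is at (486,342) and its stem top is near (497,388).

Run:
```python
from h import *
zb=lambda p:np.array(p)/5+[260,170]-0.4
zf=lambda p:np.array(p)/3+[195,120]-0.3
s,_=load("wb")
rib=ray("wrist",zb([(313,133),(380,122),(422,441),(357,446)]),57,s); print("rib",rib,rib.mean(0))
print("rib len",np.linalg.norm(rib[0]-rib[3]),np.linalg.norm(rib[1]-rib[2]),"th",np.linalg.norm(rib[0]-rib[1]))
sl=ray("wrist",zb([(209,172),(238,339)]),12,s);print("slots",sl,sl.mean(0))
toe=ray("wrist",zb([(98,130),(145,403)]),12,s);tail=ray("wrist",zb([(466,80),(497,355)]),12,s)
print("toe",toe,toe.mean(0),"tail",tail.mean(0))
yw=lambda v:np.arctan2(v[1],v[0])
m=(rib[0]+rib[1]-rib[2]-rib[3])
for n,v in(("rib",m),("slots",sl[0]-sl[1]),("toe",toe[0]-toe[1]),("tail",tail[0]-tail[1])): print(n,"x yaw",np.degrees(yw(v))+90,np.degrees(yw(v))-90)
print("toe-rib",np.linalg.norm((toe.mean(0)-rib.mean(0))[:2]),"tail-rib",np.linalg.norm((tail.mean(0)-rib.mean(0))[:2]))
s,_=load("wf")
far=ray("wrist",zf([(58,40),(687,52)]),30,s);right=ray("wrist",zf([(687,52),(655,460)]),30,s);near=ray("wrist",zf([(115,505),(632,513)]),30,s)
print("far",far,np.linalg.norm(far[0]-far[1]),"yaw",np.degrees(yw(far[0]-far[1])),"near yaw",np.degrees(yw(near[0]-near[1])),"right",np.degrees(yw(right[0]-right[1]))+90)
th=yw(near[0]-near[1]+far[0]-far[1]);ex=np.array([np.cos(th),np.sin(th)]);ey=np.array([-ex[1],ex[0]])
print("y of far/near",far[:,:2]@ey,near[:,:2]@ey,"x right",right[:,:2]@ex,far[0,:2]@ex)
st=ray("wrist",zf([(217,210),(270,212),(270,403),(220,403)]),57.5,s)
print("stop x,y",st[:,:2]@ex,st[:,:2]@ey,"yaw",np.degrees(yw(st[1]-st[2])),np.degrees(th))
h=ray("wrist",zf([(314,239),(314,345)]),30,s);print("holes",h[:,:2]@ex,h[:,:2]@ey)
print("anvil",ray("wrist",zf([(486,342)]),48,s),ray("wrist",zf([(497,388)]),93,s))
```

```text
rib [[447.114 277.186  57.   ]
 [435.361 277.351  57.   ]
 [437.399 336.379  57.   ]
 [449.24  335.237  57.   ]] [442.278 306.538  57.   ]
rib len 58.08939909808564 59.06260441533644 th 11.753321163570044
slots [[470.049 288.366  12.   ]
 [470.826 323.814  12.   ]] [470.438 306.09   12.   ]
toe [[490.303 276.081  12.   ]
 [492.607 334.078  12.   ]] [491.455 305.079  12.   ] tail [417.388 307.977  12.   ]
rib x yaw -2.0368780489382488 -182.03687804893826
slots x yaw -1.2546528459942294 -181.25465284599423
toe x yaw -2.274592850941346 -182.27459285094136
tail x yaw -2.2151199177620384 -182.21511991776202
toe-rib 49.19804963382234 tail-rib 24.932382219487327
far [[645.77  -74.022  30.   ]
 [455.841 -28.749  30.   ]] 195.2508245136419 yaw -13.407325329048227 near yaw -13.301979196717467 right -12.221550541746353
y of far/near [77.159 77.332] [233.592 233.419] x right [450.152 447.459] 645.4031153334514
stop x,y [593.201 577.475 578.098 593.75 ] [125.13  125.449 185.313 185.59 ] yaw -103.95209243689757 -13.356477275080353
holes [565.974 565.923] [137.96  173.896]
anvil [[535.06   44.522  48.   ]] [[536.916  44.875  93.   ]]
```

The numbers agree with the given sizes: rib 59 × 11.8 mm, toe to rib 49 mm, and stop, holes and plate edges giving the same y centre to within 0.5 mm. I'll move the anvil now.

Run:
```python
from h import *
Q=q(np.radians(-103.3))
bot.move_gripper(52,30)
bot.move_ptp([536,44.7,130],Q)
bot.line_to([536,44.7,57],80)
s=bot.read_state();print(s["t"],s["tcp_pos"],s["contact_force"])
bot.move_gripper(0,30); s=bot.read_state();print(s["t"],s["width"],s["contact_force"])
bot.line_to([536,44.7,170],120); s=bot.read_state();print(s["t"],s["width"],s["contact_force"])
bot.move_ptp([507,-306,120],q(np.radians(-95)))
bot.line_to([507,-306,45],100)
bot.line_to([507,-306,32],25)
s=bot.read_state();print(s["t"],s["tcp_pos"],s["width"],s["contact_force"])
for z in (31,30.3,29.6,29):
    bot.line_to([507,-306,z],10); s=bot.read_state();print(s["t"],s["tcp_pos"],s["contact_force"])
    if s["contact_force"][2]>0.5: break
```

```text
5.275 [536.411  44.831  57.467] [ 0.636 -0.125 -0.374]
5.8667 22.470502289796446 [-3.386  1.23   4.135]
6.9583 22.891552567833052 [-0.141  0.358 -3.559]
9.8583 [ 507.007 -306.039   31.925] 23.016377632681447 [ 0.709  0.878 -3.648]
10.1083 [ 507.155 -306.027   31.109] [ 0.738  0.645 -4.388]
10.3583 [ 507.201 -306.049   31.065] [-2.232  3.142  5.807]
```

Run:
```python
from h import *
bot.move_gripper(50,30)
bot.line_to([507,-306,130],120)
bot.move_ptp([442.1,306.4,130],q(np.radians(-92)))
bot.line_to([442.1,306.4,40],120)
bot.line_to([442.1,306.4,17],50)
s=bot.read_state();print(s["t"],s["tcp_pos"],s["contact_force"])
snap("top1","top")
bot.move_gripper(0,40); s=bot.read_state();print(s["t"],s["tcp_pos"],s["width"],s["contact_force"])
bot.line_to([442.1,306.4,130],120); s=bot.read_state();print(s["t"],s["tcp_pos"],s["width"],s["contact_force"])
th=np.radians(-13.35);ex=np.array([np.cos(th),np.sin(th)]);ey=np.array([-ex[1],ex[0]])
p=ex*(577.7-58)+ey*155.45
bot.move_ptp([*p,110],q(th-np.pi/2))
bot.line_to([*p,60],80)
s=bot.read_state();print(s["t"],s["tcp_pos"],s["width"],s["contact_force"])
s,a=snap("hold");_,b=snap("top2","top")
A=cv2.resize(a[90:310,170:430],None,fx=3,fy=3,interpolation=cv2.INTER_NEAREST)[:600]
cv2.imwrite("pics/zh.png",A[...,::-1])
cv2.imwrite("pics/zt.png",cv2.resize(b[190:310,260:500],None,fx=3,fy=3)[...,::-1])
```

```text
15.7417 [442.057 306.314  16.759] [ 0.014 -0.183  0.66 ]
16.4917 [442.013 306.396  17.052] 11.967888023527447 [-2.028 -0.47   0.896]
17.5833 [441.663 305.934 129.137] 11.648160406849055 [-0.155  0.432 -3.736]
19.4833 [541.878  31.466  60.265] 11.787593954096678 [-0.137  0.398 -3.321]
```

View pics/zh.png

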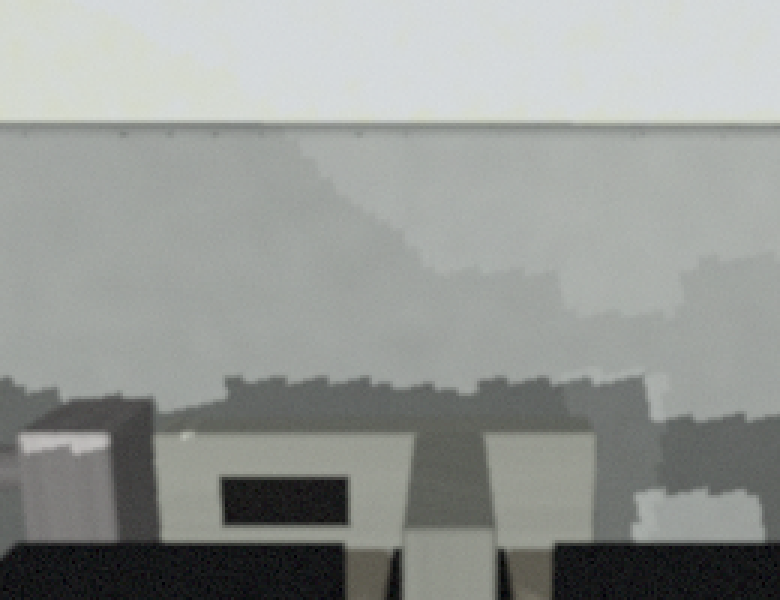

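View pics/zt.png

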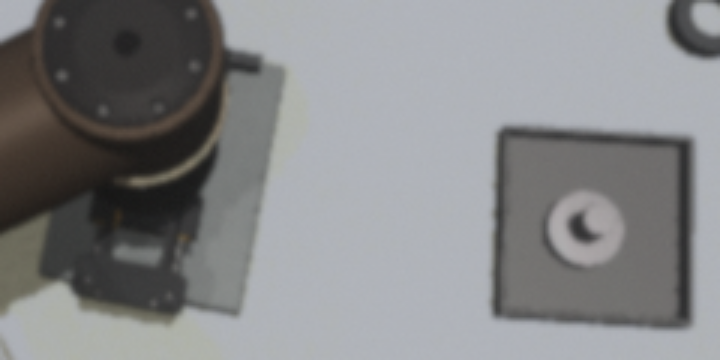

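The anvil stands upright inside the tray at crop (585,228). The bracket is held straight: its foot edge runs along row 432, the toe edge is at column 157, and the stop's far top edge is also at row 432. I'll work out the lateral offset from these.

Run:
```python
from h import *
s,im=load("hold")
th=np.radians(-13.35);ex=np.array([np.cos(th),np.sin(th)]);ey=np.array([-ex[1],ex[0]])
z=lambda p:np.array(p)/3+[170,90]-0.33
zu=s["tcp_pos"][2]-17
for n,p,h in(("foot far corners",[(157,432),(595,432)],zu+12),("ribtop far corners",[(405,528),(496,528)],zu+57),("stop top far",[(20,432),(112,432)],57.5),("plate far",[(20,125),(760,125)],30)):
    w=ray("wrist",z(p),h,s)[:,:2];print(n,"x",w@ex,"y",w@ey)
print("tcp",s["tcp_pos"][:2]@ex,s["tcp_pos"][:2]@ey)
# edge rows: sub-pixel horizontal-edge fits near listed rows
g=cv2.cvtColor(im,cv2.COLOR_RGB2GRAY).astype(float)
def row(c0,c1,r0,r1):
    d=np.abs(np.diff(g[r0:r1,c0:c1],axis=0));r=(d*(np.arange(r0,r1-1)+.5)[:,None]).sum(0)/d.sum(0)
    return np.polyfit(np.arange(c0,c1),r,1)[0]*57.3,r.mean()
print("foot",row(230,300,230,237),row(336,364,230,237),"stop",row(178,205,230,237),"plate",row(180,420,128,135))
```

```text
foot far corners x [570.231 497.218] y [126.037 125.995]
ribtop far corners x [526.952 515.687] y [125.977 125.969]
stop top far x [592.1   576.962] y [125.436 125.428]
plate far x [597.745 466.424] y [76.476 76.448]
tcp 519.9694963998537 155.7342186865512
foot (np.float64(0.04127037800854997), np.float64(233.82404978483387)) (np.float64(-0.1982395446065626), np.float64(233.7423590243932)) stop (np.float64(0.4434096112717447), np.float64(233.6680178003329)) plate (np.float64(0.13516748101581152), np.float64(130.7637328466556))
```

```bash
cat > p.py <<'E'
from h import *
th=np.radians(-13.35);ex=np.array([np.cos(th),np.sin(th)]);ey=np.array([-ex[1],ex[0]])
Y=155.05
def xy(x): return ex*x+ey*Y
def st():
    bot.pause(0.15); s=bot.read_state();f=s["contact_force"];p=s["tcp_pos"]
    r=np.array([s["t"],p[:2]@ex,p[:2]@ey,p[2],f[:2]@ex,f[:2]@ey,f[2],s["width"]]);print(r);return r
E
python3 - <<'E'
from p import *
bot.move_gripper(0,50)
x=519.5
bot.line_to([*xy(x),60],20);st()
bot.line_to([*xy(x),49],30);r=st();b=r[6]
z=48.5
while z>44:
    bot.line_to([*xy(x),z],10);r=st()
    if r[6]-b>4: break
    z-=0.4
E
```

```text
[ 20.2   519.514 155.048  60.024   0.815   0.484  -3.421  11.749]
[ 20.867 519.641 155.123  49.125  -0.727  -0.34   -2.403  11.623]
[ 21.267 519.514 155.072  48.567   0.194   0.097  -3.534  11.775]
[ 21.667 519.505 155.056  48.092   0.291   0.643  -2.818  11.783]
[ 22.067 519.491 155.022  47.697   0.559  -0.18   -3.522  11.634]
[ 22.467 519.494 155.053  47.292  -0.68   -0.483  -3.305  11.867]
[ 22.867 519.593 155.119  47.06   -0.844   0.054  -0.06   11.681]
[ 23.267 519.595 155.07   47.034  -3.042  -0.3     4.694  11.528]
```

Run:
```python
from p import *
z=46.8
for x in (520,525,528,530,532,534,536,537,538,539,540,541,542):
    bot.line_to([*xy(x),z],15);r=st()
    if r[4]<-11: break
print("cmd x",x)
```

```text
[ 23.667 519.944 155.071  47.024  -3.418   0.259   5.392  12.094]
[ 24.3   524.944 154.982  47.033  -3.675   0.135   5.797  11.977]
[ 24.8   527.652 154.902  47.058  -5.037   0.452   6.523  11.69 ]
[ 25.233 529.135 154.845  47.057  -7.877   1.042   9.258  11.399]
[ 25.667 530.633 154.755  47.084 -10.743   1.27   10.903  11.656]
[ 26.1   532.072 154.703  47.076 -13.106   0.773  13.374  11.982]
cmd x 534
```

Run:
```python
from p import *
x,z=534,46.8
for _ in range(16):
    r=st()
    if r[1]>538.6 and r[6]<5: break
    z+=0.12 if r[6]>3 else (-0.05 if r[6]<0 else 0)
    x+=1 if r[1]<537.5 else (0.5 if r[1]<538.8 else 0)
    bot.line_to([*xy(x),z],15)
print("cmd",x,z)
```

```text
[ 26.25  532.093 154.699  47.103 -13.372   1.224  13.876  11.725]
[ 26.65  532.766 154.676  47.132 -15.25    2.216  13.711  11.635]
[ 27.05  533.535 154.672  47.115 -15.4     2.512  13.004  11.688]
[ 27.45  534.331 154.67   47.185 -15.539   2.479  13.242  12.029]
[ 27.85  535.089 154.638  47.163 -16.316   3.278  13.019  11.617]
[ 28.25  535.895 154.664  47.233 -17.227   4.439  14.341  11.96 ]
[ 28.65  536.678 154.613  47.25  -17.123   4.28   13.046  11.649]
[ 29.05  537.436 154.61   47.271 -18.695   5.486  12.439  11.613]
[ 29.45  538.21  154.586  47.27  -18.698   4.435  13.424  11.586]
[ 29.85  538.498 154.57   47.307 -19.342   6.054  13.152  11.643]
[ 30.25  538.882 154.56   47.327 -18.87    6.043  11.369  11.518]
[ 30.65  538.887 154.583  47.347 -18.832   5.433  11.157  11.651]
[ 31.05  538.901 154.576  47.354 -18.155   4.979  10.052  12.16 ]
[ 31.45  538.903 154.584  47.36  -17.99    5.807  10.262  11.922]
[ 31.85  538.917 154.561  47.374 -17.037   5.446   7.55   11.788]
[ 32.25  538.905 154.584  47.373 -16.703   6.297   6.992  11.84 ]
cmd 543.0 48.719999999999956
```

Run:
```python
from p import *
import p
x,z=543,48.72
for k in range(8):
    if k<2: p.Y+=0.25
    z+=0.25
    bot.line_to([*p.xy(x),z],15);r=st()
    if r[6]<2: break
s=bot.read_state();M=R.from_quat(s["eef_rot"]).as_matrix()
print("cmd",x,p.Y,z,"tool axes: z·ex,ey",M[:2,2]@ex,M[:2,2]@ey,"jaw yaw deg",np.degrees(np.arctan2(-M[1,1],-M[0,1])))
s,a=snap("press");snap("scene2","scene");print(s["tcp_pos"])
A=cv2.resize(a[110:310,120:386],None,fx=3,fy=3,interpolation=cv2.INTER_NEAREST)
cv2.imwrite("pics/zp.png",A[...,::-1])
```

```text
[ 32.9   538.925 154.619  47.433 -15.14    4.519   4.033  11.976]
[ 33.3   538.928 154.678  47.467 -13.342   4.222   1.598  11.811]
cmd 543 155.55 49.22 tool axes: z·ex,ey -0.007050378317525108 -0.001913559848701979 jaw yaw deg -13.426979726256578
[560.08   26.06   47.467]
```

View pics/zp.png

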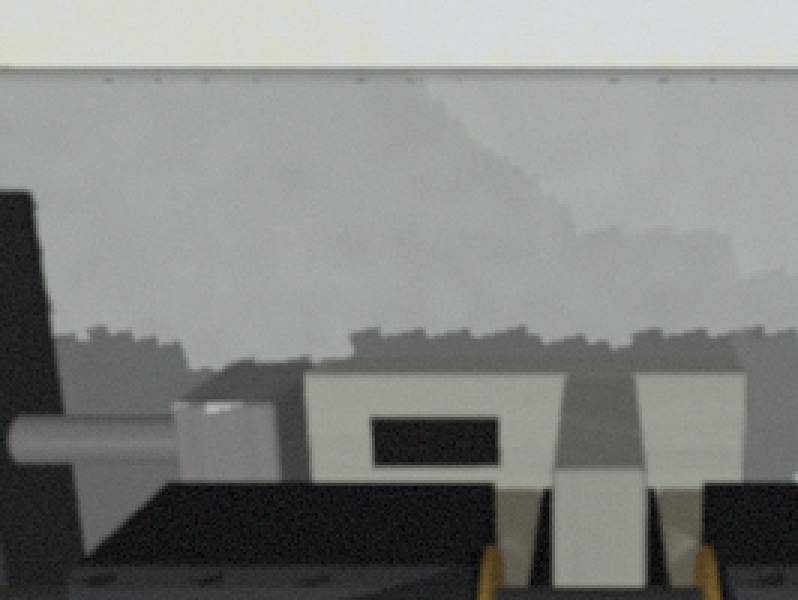

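The bracket toe (left edge at crop col 306) sits flush behind the stop (face at about 277–310), and the stop's far top edge is at row 402. I'll check centring, tilt and stop travel numerically.

Run:
```python
from p import *
for t in("wb","top1","hold","press"):
    s,_=load(t);M=R.from_quat(s["eef_rot"]).as_matrix();print(t,"tilt in jaw axis, lateral",M[:3,1][2],M[:3,0][2])
s,im=load("press");z=lambda p:np.array(p)/3+[120,110]-0.33
f=lambda n,p,h,zz,s:print(n,"x",(w:=ray("wrist",zz(p),h,s)[:,:2])@ex,"y",w@ey)
f("foot far",[(306,372),(744,372)],42,z,s)
f("ribtop far",[(553,468),(645,468)],87,z,s)
f("stop top far",[(174,403),(277,402)],57.5,z,s)
f("housing top far right",[(33,191)],56,z,s)
f("plate far",[(20,70),(760,70)],30,z,s)
s,_=load("wf");zf=lambda p:np.array(p)/3+[195,120]-0.3
f("relaxed: stop",[(217,210),(270,212)],57.5,zf,s);f("housing",[(67,106)],56,zf,s)
g=cv2.cvtColor(im,cv2.COLOR_RGB2GRAY).astype(float)
st()
```

```text
wb tilt in jaw axis, lateral -0.00019581442012673255 -0.00031997374790888585
top1 tilt in jaw axis, lateral 0.00026843069728682675 0.0005927828725270679
hold tilt in jaw axis, lateral -0.00040197510519403355 -5.653320519503652e-05
press tilt in jaw axis, lateral 0.007047814023751994 0.0019229828916028486
foot far x [589.32  516.152] y [124.928 125.166]
ribtop far x [546.431 534.992] y [125.172 125.217]
stop top far x [605.206 589.548] y [125.542 125.437]
housing top far right x [622.574] y [93.789]
plate far x [635.881 513.567] y [76.359 76.533]
relaxed: stop x [593.246 577.52 ] y [125.1   125.421]
housing x [636.267] y [95.857]
[ 33.55  538.934 154.666  47.464 -13.322   3.594   1.705  11.593]
```

Stop travel comes out at 12.0–12.6 mm by image and about 11.7 mm by TCP. The bracket is centred to 0.4 mm, but the tool has pitched 0.4° under load. I'll trim that out, then hold.

Run:
```python
from p import *
import p
s0=bot.read_state();N=R.from_quat(q(th-np.pi/2))
E=R.from_quat(s0["eef_rot"])*N.inv();rv=E.as_rotvec();print("err",rv)
p.Y=155.75;x,z=543,49.22
for k in(0.4,0.8,1.1):
    bot.line_to([*p.xy(x),z],10,ori=(R.from_rotvec(-k*rv)*N).as_quat());r=st()
    s=bot.read_state();print("  err",(R.from_quat(s["eef_rot"])*N.inv()).as_rotvec())
    if r[6]>4: z+=0.15
    if r[6]<0.5: z-=0.2
    if r[1]>540.5: x-=1
print("cmd",x,z)
```

```text
err [-0.     0.007 -0.001]
[ 33.95  538.878 154.695  47.321 -12.797   3.777   0.618  11.648]
  err [-0.     0.005 -0.001]
[ 34.35  538.827 154.674  47.217 -12.774   4.617   0.923  11.671]
  err [-0.     0.002 -0.   ]
[ 34.75  538.764 154.661  47.11  -11.461   4.685   0.348  11.385]
  err [-0. -0. -0.]
cmd 543 49.019999999999996
```

Run:
```python
from p import *
import p
p.Y=155.75
s=bot.read_state()
N=R.from_quat(q(th-np.pi/2))
bot.line_to([*p.xy(543.2),49.0],10,ori=(R.from_rotvec([0,-0.0077,0.0011])*N).as_quat())
for _ in range(4): bot.pause(.7);r=st()
print((R.from_quat(bot.read_state()["eef_rot"])*N.inv()).as_rotvec())
s,a=snap("final","top");s,b=snap("finalw");s,c=snap("finals","scene")
o,_=load("top1")
im0=load("top1")[1]
out=np.hstack([cv2.resize(a[140:350,140:520],None,fx=1.5,fy=1.5)[:315],cv2.resize(b[140:320,170:400],None,fx=1,fy=1.75)[:315]])
print(out.shape);cv2.imwrite("pics/fin.png",out[...,::-1])
```

```text
[ 35.85  538.789 154.674  47.124 -14.485   3.364   2.273  11.698]
[ 36.7   538.8   154.672  47.134 -14.936   5.063   2.749  11.883]
[ 37.55  538.8   154.675  47.135 -14.564   4.742   2.361  11.794]
[ 38.4   538.803 154.654  47.115 -14.435   4.701   2.075  11.539]
[-0.  0. -0.]
(315, 800, 3)
```

View pics/fin.png

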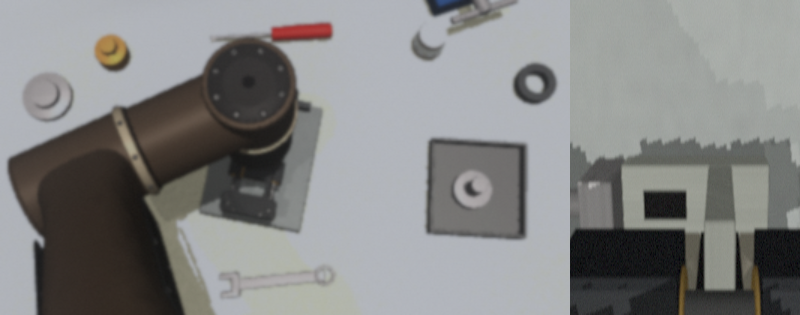

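The final picture shows the anvil in the tray, the bystanders where they started, and the bracket flat and square against the stop. The push has held steady for over 3 s, so I'm handing it in.

```bash
python3 -c "
from plant import bot
print(bot.read_state()['t']);print(bot.close_job())"
```

```text
38.55
the job is handed in; nothing more can be done
None
```

I stood the anvil in the tray, then set the bracket flat on the plate, toe towards the stop. I handed the job in at 38.6 s with the arm still gripping it and pressing it against the stop.

**Push:** the pose stayed steady to about 0.02 mm for over 3 s before I handed in. The stop is pushed back about 11.6 mm by TCP position, and 12.0–12.6 mm by a wrist image taken just before the final trim. That is about 11.6–12.6 N.

**Square, flat and centred:** the tool's tilt and yaw error is under 0.001 rad, after trimming out a 0.4° pitch caused by the load. The bracket is off centre by about 0.4 mm, towards the fixture's -y.

**Disagreements:**
- The wrist sensor reads 14.5 N along the push, more than the stop travel implies. I put the extra 2–3 N down to friction on the plate.
- While I was building up the push, the sensor reached 19.3 N, about 13 N of it pressing down. The stop itself was never pushed back more than about 12 mm by TCP position.
- The sensor also shows about 4.7 N sideways. A sideways correction of 0.7 mm commanded moved the bracket only about 0.1 mm, so the 0.4 mm offset remains.

**Rest of the bench:** by eye in the last top view, the other items look where they started.

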